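# Feel for the latched key on the hardness tester's console

### The job

One of the four keys on the tester's console was left latched down. Working along the row from left to right as seen from the robot, tap each key lightly with a fingertip, pushing none of them in; after all four, press the one that is already down so that it pops up again. Leave the other three keys up, and neither pick up nor shift the things lying about.

Things in the scene. Friction and masses are not known exactly. Their poses are not given: they have to be found in the camera images.
- console: fixed white box with a dark deck, 150 (x) x 270 (y) x 50 mm high, flat on the bench; origin at the centre of its underside, z up, keys in a straight row, 50 mm apart, along its y axis through the centre, its +y end is the left one from the robot; deck at 50 mm, each key in a black frame 38 x 38 mm, 3 mm high. Which key is latched varies. The place varies, and its yaw by up to 20 degrees either way
- key_1: the leftmost key of the row (from the robot), one of 4 identical, cap 26 x 26 mm; origin: centre of its top, z up. Top 16 mm above the deck when up, 11.5 latched, 7.5 bottomed. Spring: 4 N when up, plus 0.5 N per mm. An up key pushed 4 mm in (6 N) counts as pushed in; beyond 5.5 mm it latches. The latched key gives from about 5.5 N, lets go some 2 mm lower (7.2 N; bottom 8.3 N) and rises as the finger withdraws
- key_2: the second key of the row (from the robot), one of 4 identical, cap 26 x 26 mm; origin: centre of its top, z up. Top 16 mm above the deck when up, 11.5 latched, 7.5 bottomed. Spring: 4 N when up, plus 0.5 N per mm. An up key pushed 4 mm in (6 N) counts as pushed in; beyond 5.5 mm it latches. The latched key gives from about 5.5 N, lets go some 2 mm lower (7.2 N; bottom 8.3 N) and rises as the finger withdraws
- key_3: the third key of the row (from the robot), one of 4 identical, cap 26 x 26 mm; origin: centre of its top, z up. Top 16 mm above the deck when up, 11.5 latched, 7.5 bottomed. Spring: 4 N when up, plus 0.5 N per mm. An up key pushed 4 mm in (6 N) counts as pushed in; beyond 5.5 mm it latches. The latched key gives from about 5.5 N, lets go some 2 mm lower (7.2 N; bottom 8.3 N) and rises as the finger withdraws
- key_4: the rightmost key of the row (from the robot), one of 4 identical, cap 26 x 26 mm; origin: centre of its top, z up. Top 16 mm above the deck when up, 11.5 latched, 7.5 bottomed. Spring: 4 N when up, plus 0.5 N per mm. An up key pushed 4 mm in (6 N) counts as pushed in; beyond 5.5 mm it latches. The latched key gives from about 5.5 N, lets go some 2 mm lower (7.2 N; bottom 8.3 N) and rises as the finger withdraws
- specimen: black round resin-mounted specimen, 30 mm across, 20 mm high, standing on the console's deck behind the keys, its centre 52 to 56 mm from the key row; origin at the centre of its underside
- test_block: steel disc, 60 mm across, 14 mm high, on the bench behind the console; origin at the centre of its underside
- marker: marker pen 14 mm thick, about 135 mm long, lying on the bench to the right of the console; origin under the middle of its body, long axis x
- specimen_tray: small open wooden tray with six compartments, 90 x 110 x 30 mm, on the bench to the left of the console; origin at the centre of its underside

How it is judged:
By the outcome, as a careful person would: the job done as asked, in the order asked, and still so for the second after the job is handed in, with the robot touching nothing.
It also fails if it takes over 45 s, if anything falls off the work surface, if the arm or the gripper's body presses on something with over 40 N, if the wrist force passes 120 N, or if a joint passes its speed limit or range.

### The arm

A 6-joint arm with a two-finger parallel gripper is mounted at the origin on the work surface. World frame = base frame: x ahead of the robot, y to its left, z up, the work surface at z = 0. Lengths are in m, angles in rad, forces in N, time in s.
With the tool pointing down it reaches from about 0.375 to 0.975 m from the base axis. Payload 3.8 kg.
Tool frame: the origin (TCP) lies at the very end of the fingers, on their centre line; the grasp point (between the pads) lies 19 mm behind it (bot.grip_point_offset is the distance from the TCP to the grasp point, in m); z points along the fingers, x is the direction in which the jaws open and shut, and the axes are right-handed (so a half turn about z gives the same grasp; the last joint's range is limited). The gripper opens to 85 mm and grips with 20 to 120 N. Pads are 22 mm wide; open, the fingers measure 114 mm over their backs; the gripper's body (76 mm by 85 mm) begins 54 mm behind the grasp point. The pads swing forward as they close: fully open they stand 13 mm farther back than shut.
Start: joints at [1.155, 0.264, 1.604, -0, 1.274, -0.037], TCP at [0.25, 0.627, 0.231] pointing down, gripper open.
Joint ranges: [-2.63, 2.63], [-0.94, 2.18], [0.31, 2.57], [-1.31, 4.45], [0, 2.66], [-2.55, 2.55]. Speed limits (rad/s): [2.57, 2.57, 3.14, 3.14, 3.14, 3.14].

### API

Orientations are given as a rotation vector (axis times angle).
In Python, from workcell import bot, read_camera gives the robot as it stands.
- The arm moves only by the tool arm_command, never from a script. Its argument "rows" is a list of rows, each an object with "delta_rot": the turn, a rotation vector about the tool's x, y, z in rad, a list of three; "xyz": the shift along the tool's x, y, z in m, a list of three; "gripper": the finger opening in m, from 0 to 0.0854. A call has 1 to 12 rows; each row shifts and turns the commanded pose from where the row before left it, along the tool's axes as they then stand; what a row does not reach is not made up. A row lasts 1/10 s, in which the tool goes at most 50 mm and 8.59 degrees, less where a joint would pass 70% of its speed; a pose out of reach is approached as far as the arm can. A call is refused whole if a number of a shift passes 0.05 or a number of a turn 0.15, either way. A call with a gripper value outside its range is refused whole. The fingers move at their own pace and stop on an object; "force" is the grip in N (left out, the last holds). Time passes only in rows, so rows that do not move let the fingers close. It gives the time, the measured TCP pose, the force and the opening at its end, in the units of the state.
- bot.read_state(): the state, without advancing time (a new reading comes with each control period).
- read_camera(name): name is "scene" or "side" or "wrist"; returns a dict with "pixels" (480x640x3 uint8, red, green, blue), "range_z" (480x640 float32, m along the optical axis (not along the pixel's ray), 0 where there is no reading), "intrinsics" (3x3 intrinsics, pixels), "camera_from_world" (4x4, takes a point from world to camera coordinates). Camera axes: x right, y up, looking along -z (the intrinsics and any distortion apply to the point x, -y, -z); pixel columns grow to the right and rows downward; lengths in m; the calibration is good to about 2 mm. A picture is of the moment at which its call begins.
- bot.finish_job(): hands the job in, once; it reports no verdict.
The state is a dict: "time": time; "q": joint angles; "joint_vel": joint speeds; "joint_torque": joint torques, N m; "tool_pos": TCP position; "tcp_rot": TCP orientation; "wrist_force": force on the tool from outside, world axes, zero at the start; "torque": the same for the moment, N m; "width": opening from 0.0 (shut) to 1.0 (fully open).
Only numpy, scipy, OpenCV 4.12 (cv2) and the standard library are available. Lean on these libraries where they do the work, as an engineer would, in place of code of your own. Each camera call takes 0.05 s, during which the arm holds its last target.

## Working session

There is one attempt and no reset: what is moved stays moved. The work goes in short steps, Python scripts to look and compute and a tool call to move; the robot and the scene stay as the last step left them, time stands still between calls to the robot, and variables do not carry over. Pictures are saved under pics/ and viewed, and the job is handed in when it is done.

Besides the shell and the picture viewer there is one more tool, called after ">>>" in YAML: its name, and indented under it one key for each argument. arm_command: Moves the arm, as the interface text tells. Its arguments: {"type":"object","properties":{"rows":{"type":"array","items":{"type":"object","properties":{"delta_rot":{"type":"array","items":{"type":"number"}},"xyz":{"type":"array","items":{"type":"number"}},"gripper":{"type":"number"}}}},"force":{"type":"number"}},"required":["rows"]}

```bash
mkdir -p pics; ls; python3 - <<'E'
from workcell import bot, read_camera
import cv2
s=bot.read_state();print(s)
for n in ("scene","side"):
    c=read_camera(n);cv2.imwrite(f"pics/{n}0.png",c["pixels"][:,:,::-1])
    print(n,c["intrinsics"],c["camera_from_world"])
E
```

```text
pics
{'time': 0.0, 'q': array([ 1.15512513e+00,  2.64777944e-01,  1.60535801e+00,  2.85307843e-06,
        1.27368194e+00, -3.69265009e-02]), 'joint_vel': array([-0.00156554, -0.00143959, -0.00111232, -0.00117133, -0.00030271,
        0.00096389]), 'joint_torque': array([ 1.27993637e-03, -5.15111697e+01, -3.67319798e+01, -4.59802948e-05,
        1.29081256e-02,  3.37111651e-06]), 'tool_pos': array([0.24931201, 0.62649918, 0.22995394]), 'tcp_rot': array([ 2.59892222,  1.76289497, -0.00296433]), 'wrist_force': array([ 0.4048832 , -0.11208373,  0.23975487]), 'torque': array([-0.02840711, -0.0479722 , -0.00033894]), 'width': 1.000878839096427}
scene [[469.11147674   0.         316.69035632]
 [  0.         469.11147674 226.84228716]
 [  0.           0.           1.        ]] [[-3.28509688e-01  9.44500392e-01  6.28553413e-04  1.24006223e-01]
 [-7.90492760e-01 -2.75307896e-01  5.47107630e-01  4.64232411e-01]
 [ 5.16916417e-01  1.79233290e-01  8.37062032e-01 -1.29659708e+00]
 [ 0.00000000e+00  0.00000000e+00  0.00000000e+00  1.00000000e+00]]
side [[449.28079582   0.         307.5384932 ]
 [  0.         449.28079582 252.43705695]
 [  0.           0.           1.        ]] [[ 0.9955749  -0.0936008   0.00833691 -0.56992842]
 [ 0.06025896  0.70396928  0.70766949 -0.10557729]
 [-0.07210736 -0.70403561  0.70649444 -0.6745768 ]
 [ 0.          0.          0.          1.        ]]
```

View pics/scene0.png

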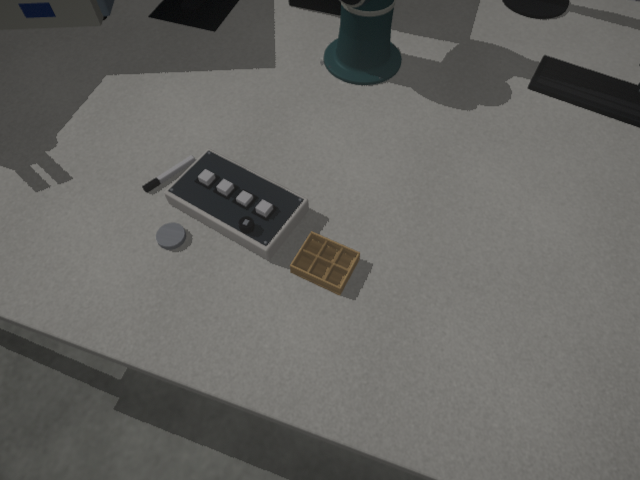

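View pics/side0.png

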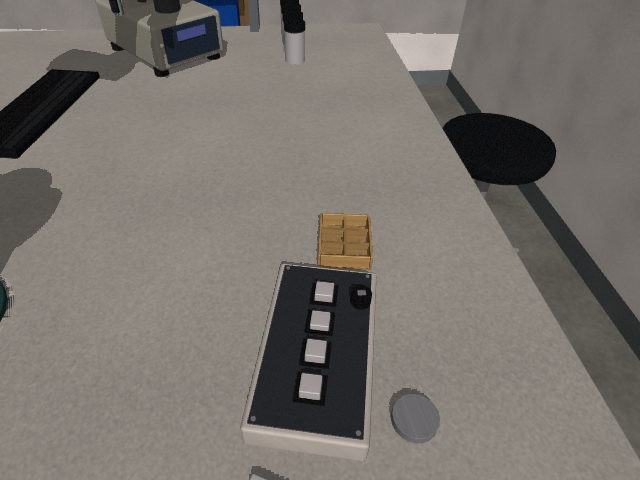

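The scene view shows the four white caps at about (207,177), (225,187), (245,198) and (264,208), with the specimen at (246,223). The side view shows the caps at (324,290), (320,320), (316,350) and (310,385), with the specimen at (361,296). Next I'll measure the caps.

```bash
cat > h.py <<'E'
import numpy as np, cv2
def unproj(c,u,v,z):
    K=c["intrinsics"];T=np.linalg.inv(c["camera_from_world"])
    p=np.stack([(u-K[0,2])/K[0,0]*z,-(v-K[1,2])/K[1,1]*z,-z,np.ones_like(z)])
    return (T@p)[:3].T
def ray_plane(c,u,v,h):
    K=c["intrinsics"];T=np.linalg.inv(c["camera_from_world"])
    d=T[:3,:3]@np.array([(u-K[0,2])/K[0,0],-(v-K[1,2])/K[1,1],-1]);o=T[:3,3]
    return o+d*(h-o[2])/d[2]
def proj(c,p):
    K=c["intrinsics"];q=c["camera_from_world"]@np.append(p,1)
    return K[0,0]*q[0]/-q[2]+K[0,2], K[1,1]*q[1]/q[2]+K[1,2]
E
python3 - <<'E'
from workcell import bot, read_camera
from h import *
for n,pts in (("scene",[(264,208),(245,198),(225,187),(207,177)]),("side",[(324,290),(320,320),(316,350),(310,385)])):
    c=read_camera(n);im=c["pixels"];Z=c["range_z"]
    v,u=np.mgrid[:480,:640]
    P=unproj(c,u.ravel().astype(float),v.ravel().astype(float),Z.ravel()).reshape(480,640,3)
    g=im.min(2)
    print(n)
    for (a,b) in pts:
        w=18
        sub=(slice(b-w,b+w),slice(a-w,a+w))
        m=np.zeros((480,640),np.uint8); m[sub]=(g[sub]>90)
        k,l,st,ce=cv2.connectedComponentsWithStats(m)
        i=l[b,a]; mm=(l==i)&(Z>0)
        Q=P[mm]; 
        inner=P[b-2:b+3,a-2:a+3].reshape(-1,3)
        top=Q[Q[:,2]>np.median(inner[:,2])-0.003]
        print((a,b),st[i],"inner",inner.mean(0).round(4),inner[:,2].std().round(4),"top mean",top.mean(0).round(4),len(top), g[b-2:b+3,a-2:a+3].mean())
    deck=(g<60)&(P[...,2]>0.04)&(P[...,2]<0.058)&(Z>0)
    k,l,st,ce=cv2.connectedComponentsWithStats(deck.astype(np.uint8)); i=1+st[1:,4].argmax()
    D=P[l==i]; r=cv2.minAreaRect((D[:,:2]*1000).astype(np.float32)); print("deck",st[i],np.median(D[:,2]),r)
    x,y=[int(t) for t in np.mean(pts,0)]
    cr=cv2.resize(im[y-75:y+75,x-100:x+100],None,fx=4,fy=4,interpolation=cv2.INTER_CUBIC)
    cv2.imwrite(f"pics/{n}_z.png",cr[:,:,::-1])
E
```

```text
scene
(264, 208) [256 200  16  14 135] inner [ 0.5979 -0.0349  0.0666] 0.0012 top mean [ 0.5936 -0.0381  0.0665] 129 130.08
(245, 198) [236 191  16  13 130] inner [ 0.5843 -0.0831  0.0615] 0.0015 top mean [ 0.5822 -0.0874  0.0618] 122 129.8
(225, 187) [217 179  16  13 126] inner [ 0.5747 -0.1317  0.0659] 0.0014 top mean [ 0.5704 -0.1357  0.0662] 120 128.88
(207, 177) [198 169  16  13 119] inner [ 0.5632 -0.1786  0.0661] 0.0013 top mean [ 0.5591 -0.184   0.0664] 111 125.96
deck [ 169  153  134   92 5106] 0.05060013498750854 ((575.9930419921875, -111.25872802734375), (253.4252471923828, 134.08836364746094), 76.52726745605469)
side
(324, 290) [315 281  19  21 344] inner [ 0.5913 -0.0437  0.0668] 0.0008 top mean [ 0.5917 -0.0414  0.0665] 259 149.96
(320, 320) [310 310  20  21 355] inner [ 0.5779 -0.1066  0.0821] 0.0968 top mean [ 0.5803 -0.09    0.0621] 296 150.08
(316, 350) [305 339  22  24 450] inner [ 0.5694 -0.1414  0.0669] 0.0007 top mean [ 0.5688 -0.1385  0.0665] 351 150.44
(310, 385) [299 373  23  27 523] inner [ 0.5571 -0.1889  0.0669] 0.001 top mean [ 0.5576 -0.1872  0.0666] 421 149.48
deck [  248   265   123   174 14338] 0.050793847141938964 ((574.7095336914062, -112.48686218261719), (255.77586364746094, 133.98663330078125), 76.69200134277344)
```

Key 2 is latched: its top is at about 61.8 mm, against about 66.5 mm for the others. The row's yaw is about -13.3°. I'll shut the gripper, align the tool and travel to above key 1.

>>> arm_command:
  rows:
    - {"delta_rot": [0, 0, -0.145], "xyz": [0, 0, 0], "gripper": 0}
    - {"xyz": [-0.016, 0.014, 0], "delta_rot": [0, 0, 0], "gripper": 0}
    - {"xyz": [-0.03, 0.026, 0], "delta_rot": [0, 0, 0], "gripper": 0}
    - {"xyz": [-0.034, 0.029, 0], "delta_rot": [0, 0, 0], "gripper": 0}
    - {"xyz": [-0.034, 0.029, 0], "delta_rot": [0, 0, 0], "gripper": 0}
    - {"xyz": [-0.034, 0.029, 0], "delta_rot": [0, 0, 0], "gripper": 0}
    - {"xyz": [-0.034, 0.029, 0], "delta_rot": [0, 0, 0], "gripper": 0}
    - {"xyz": [-0.034, 0.029, 0], "delta_rot": [0, 0, 0], "gripper": 0}
    - {"xyz": [-0.034, 0.029, 0], "delta_rot": [0, 0, 0], "gripper": 0}
    - {"xyz": [-0.034, 0.029, 0], "delta_rot": [0, 0, 0], "gripper": 0}
    - {"xyz": [-0.034, 0.029, 0], "delta_rot": [0, 0, 0], "gripper": 0}
    - {"xyz": [-0.034, 0.029, 0], "delta_rot": [0, 0, 0], "gripper": 0}

```text
time: 1.4
tool_pos: [0.4613, 0.2133, 0.2313]
tcp_rot: [2.465, 1.947, 0.001]
wrist_force: [1.6, 0.1, -0.7]
width: -0.002
```

```bash
cat > st.py <<'E'
from workcell import bot
from scipy.spatial.transform import Rotation as Ro
import numpy as np
s=bot.read_state();R=Ro.from_rotvec(s["tcp_rot"]).as_matrix()
print(s["time"],s["tool_pos"].round(4),s["wrist_force"].round(2),s["width"],"q",s["q"].round(3))
print("xang",np.degrees(np.arctan2(R[1,0],R[0,0])),"z",R[:,2].round(4))
K=[(.5927,-.0398,.090),(.5813,-.0887,.090),(.5697,-.1371,.090),(.5584,-.1856,.090)]
for k in K: print((R.T@(np.array(k)-s["tool_pos"])).round(4))
E
python3 st.py
```

```text
1.4 [0.4613 0.2133 0.2313] [ 1.57  0.15 -0.72] -0.00170620452839687 q [ 0.384 -0.055  1.954  0.     1.242 -0.953]
xang 76.61023560686586 z [ 3.e-04  2.e-04 -1.e+00]
[-0.2158  0.1864  0.1413]
[-0.266   0.1866  0.1413]
[-0.3158  0.1866  0.1413]
[-0.3656  0.1868  0.1413]
```

>>> arm_command:
  rows:
    - {"xyz": [-0.034, 0.029, 0.01]}
    - {"xyz": [-0.034, 0.029, 0.02]}
    - {"xyz": [-0.034, 0.029, 0.02]}
    - {"xyz": [-0.034, 0.029, 0.02]}
    - {"xyz": [-0.034, 0.029, 0.02]}
    - {"xyz": [-0.025, 0.022, 0.015]}
    - {"xyz": [-0.015, 0.014, 0.015]}
    - {"xyz": [-0.006, 0.0055, 0.01]}
    - {"xyz": [0, 0, 0.005]}
    - {"xyz": [0, 0, 0]}
    - {"xyz": [0, 0, 0]}

```text
invalid input
```

```bash
python3 st.py; python3 - <<'E'
from workcell import read_camera
import cv2
from h import *
c=read_camera("side");cv2.imwrite("pics/side1.png",cv2.resize(c["pixels"][200:420,200:460],None,fx=3,fy=3-0.3)[:,:,::-1])
c=read_camera("wrist");cv2.imwrite("pics/wrist1.png",c["pixels"][:,:,::-1])
E
```

```text
1.4 [0.4613 0.2133 0.2313] [ 1.57  0.15 -0.72] -0.00170620452839687 q [ 0.384 -0.055  1.954  0.     1.242 -0.953]
xang 76.61023560686586 z [ 3.e-04  2.e-04 -1.e+00]
[-0.2158  0.1864  0.1413]
[-0.266   0.1866  0.1413]
[-0.3158  0.1866  0.1413]
[-0.3656  0.1868  0.1413]
```

All fields are required in every row.

>>> arm_command:
  rows:
    - {"delta_rot": [0, 0, 0], "gripper": 0, "xyz": [-0.034, 0.029, 0.01]}
    - {"delta_rot": [0, 0, 0], "gripper": 0, "xyz": [-0.034, 0.029, 0.02]}
    - {"delta_rot": [0, 0, 0], "gripper": 0, "xyz": [-0.034, 0.029, 0.02]}
    - {"delta_rot": [0, 0, 0], "gripper": 0, "xyz": [-0.034, 0.029, 0.02]}
    - {"delta_rot": [0, 0, 0], "gripper": 0, "xyz": [-0.034, 0.029, 0.02]}
    - {"delta_rot": [0, 0, 0], "gripper": 0, "xyz": [-0.025, 0.022, 0.015]}
    - {"delta_rot": [0, 0, 0], "gripper": 0, "xyz": [-0.015, 0.014, 0.01]}
    - {"delta_rot": [0, 0, 0], "gripper": 0, "xyz": [-0.006, 0.0055, 0.005]}
    - {"delta_rot": [0, 0, 0], "gripper": 0, "xyz": [0, 0, 0]}
    - {"delta_rot": [0, 0, 0], "gripper": 0, "xyz": [0, 0, 0]}

```text
time: 2.5
tool_pos: [0.5922, -0.0371, 0.1118]
tcp_rot: [-2.464, -1.948, -0.001]
wrist_force: [-1.2, -0.8, 0.3]
width: -0.001
```

```bash
python3 st.py; python3 - <<'E'
from workcell import read_camera
import cv2
from h import *
c=read_camera("side");cv2.imwrite("pics/side1.png",cv2.resize(c["pixels"][200:400,200:460],None,fx=3,fy=3)[:,:,::-1])
c=read_camera("wrist");cv2.imwrite("pics/wrist1.png",c["pixels"][:,:,::-1])
E
```

```text
2.5 [ 0.5922 -0.0371  0.1118] [-1.19 -0.79  0.28] -0.0014241700455752183 q [-1.050e-01  2.130e-01  1.899e+00  1.000e-03  1.030e+00 -1.443e+00]
xang 76.64397375401118 z [ 1.e-04  6.e-04 -1.e+00]
[-0.0025  0.0012  0.0218]
[-0.0527  0.0014  0.0217]
[-0.1025  0.0013  0.0217]
[-0.1523  0.0015  0.0217]
```

View pics/side1.png

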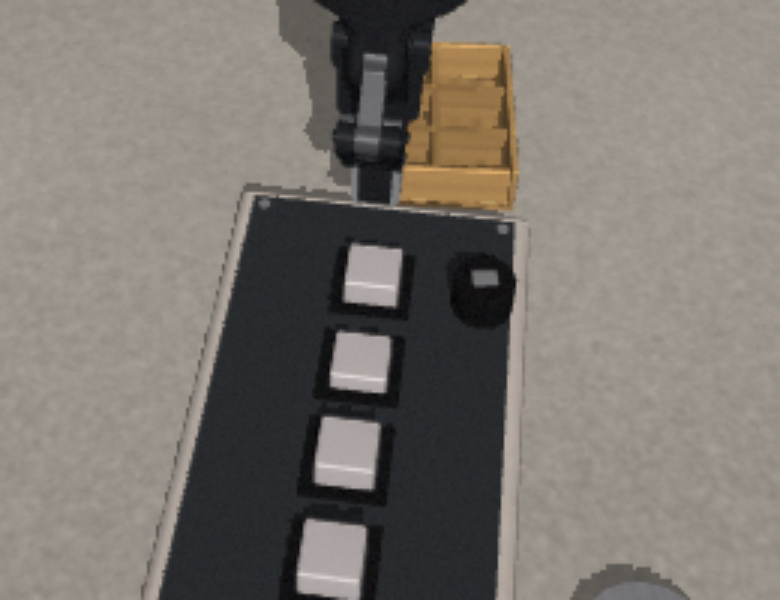

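View pics/wrist1.png

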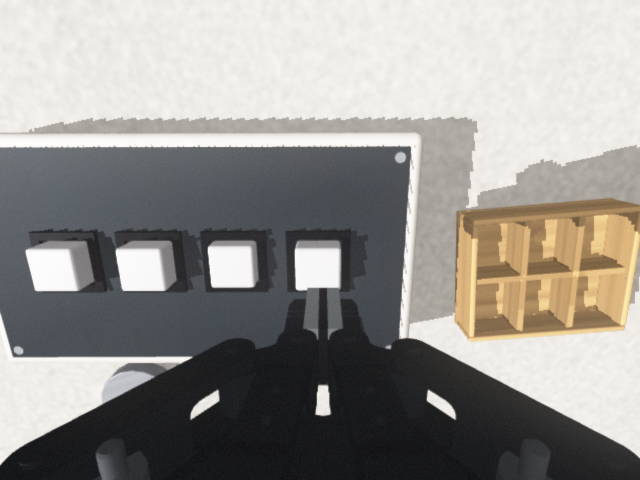

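The side view (enlarged 3x) shows the shut fingertip behind key 1, near (375,195). In the wrist view key 1 is at (317,265), just ahead of the tip, and key 2 at (232,265) sits visibly lower. Next I'll fine-align and descend to just above the key.

>>> arm_command:
  rows:
    - {"delta_rot": [0, 0, 0], "gripper": 0, "xyz": [-0.0025, 0.001, 0.01]}
    - {"delta_rot": [0, 0, 0], "gripper": 0, "xyz": [0, 0, 0.015]}
    - {"delta_rot": [0, 0, 0], "gripper": 0, "xyz": [0, 0, 0.01]}
    - {"delta_rot": [0, 0, 0], "gripper": 0, "xyz": [0, 0, 0.005]}
    - {"delta_rot": [0, 0, 0], "gripper": 0, "xyz": [0, 0, 0]}
    - {"delta_rot": [0, 0, 0], "gripper": 0, "xyz": [0, 0, 0]}
    - {"delta_rot": [0, 0, 0], "gripper": 0, "xyz": [0, 0, 0]}

```text
time: 3.3
tool_pos: [0.5932, -0.0411, 0.0718]
tcp_rot: [2.465, 1.947, 0.001]
wrist_force: [-0.4, -0.3, 1.1]
width: 0.002
```

```bash
python3 st.py
```

```text
3.3 [ 0.5932 -0.0411  0.0718] [-0.41 -0.25  1.06] 0.00238860768008185 q [-0.111  0.26   1.924 -0.     0.956 -1.448]
xang 76.60024231141853 z [ 1.e-03 -1.e-04 -1.e+00]
[ 0.0012 -0.0008 -0.0182]
[-0.049  -0.0005 -0.0182]
[-0.0988 -0.0006 -0.0182]
[-0.1486 -0.0003 -0.0183]
```

>>> arm_command:
  rows:
    - {"delta_rot": [0, 0, 0], "gripper": 0, "xyz": [0, 0, 0.002]}
    - {"delta_rot": [0, 0, 0], "gripper": 0, "xyz": [0, 0, 0.001]}
    - {"delta_rot": [0, 0, 0], "gripper": 0, "xyz": [0, 0, 0]}
    - {"delta_rot": [0, 0, 0], "gripper": 0, "xyz": [0, 0, 0]}

```text
time: 3.7
tool_pos: [0.5927, -0.041, 0.0683]
tcp_rot: [2.465, 1.947, 0.0]
wrist_force: [1.2, 0.5, -0.4]
width: -0.001
```

>>> arm_command:
  rows:
    - {"delta_rot": [0, 0, 0], "gripper": 0, "xyz": [0, 0, 0.001]}
    - {"delta_rot": [0, 0, 0], "gripper": 0, "xyz": [0, 0, 0]}

```text
time: 3.9
tool_pos: [0.5925, -0.041, 0.0672]
tcp_rot: [-2.465, -1.947, 0.0]
wrist_force: [0.2, -0.2, 0.2]
width: -0.001
```

>>> arm_command:
  rows:
    - {"delta_rot": [0, 0, 0], "gripper": 0, "xyz": [0, 0, 0.001]}
    - {"delta_rot": [0, 0, 0], "gripper": 0, "xyz": [0, 0, 0]}

```text
time: 4.1
tool_pos: [0.5926, -0.041, 0.0662]
tcp_rot: [-2.465, -1.947, 0.0]
wrist_force: [-0.2, -0.0, 0.1]
width: -0.0
```

>>> arm_command:
  rows:
    - {"delta_rot": [0, 0, 0], "gripper": 0, "xyz": [0, 0, 0.0005]}
    - {"delta_rot": [0, 0, 0], "gripper": 0, "xyz": [0, 0, 0]}

```text
time: 4.3
tool_pos: [0.5927, -0.041, 0.0661]
tcp_rot: [-2.465, -1.947, 0.0]
wrist_force: [-1.0, -1.0, 3.6]
width: 0.0
```

>>> arm_command:
  rows:
    - {"delta_rot": [0, 0, 0], "gripper": 0, "xyz": [0, 0, 0.0005]}
    - {"delta_rot": [0, 0, 0], "gripper": 0, "xyz": [0, 0, 0]}

```text
time: 4.5
tool_pos: [0.5927, -0.041, 0.0656]
tcp_rot: [-2.465, -1.947, -0.0]
wrist_force: [-2.1, 1.0, 4.7]
width: -0.005
```

Key 1 is tapped: contact at 66.1 mm, about 0.5 mm of travel, 4.7 N. Moving to key 2.

>>> arm_command:
  rows:
    - {"delta_rot": [0, 0, 0], "gripper": 0, "xyz": [0, 0, -0.008]}
    - {"delta_rot": [0, 0, 0], "gripper": 0, "xyz": [-0.005, 0, -0.007]}
    - {"delta_rot": [0, 0, 0], "gripper": 0, "xyz": [-0.015, 0, 0]}
    - {"delta_rot": [0, 0, 0], "gripper": 0, "xyz": [-0.018, -0.0005, 0]}
    - {"delta_rot": [0, 0, 0], "gripper": 0, "xyz": [-0.011, 0, 0.005]}
    - {"delta_rot": [0, 0, 0], "gripper": 0, "xyz": [0, 0, 0.007]}
    - {"delta_rot": [0, 0, 0], "gripper": 0, "xyz": [0, 0, 0.003]}
    - {"delta_rot": [0, 0, 0], "gripper": 0, "xyz": [0, 0, 0]}
    - {"delta_rot": [0, 0, 0], "gripper": 0, "xyz": [0, 0, 0]}

```text
time: 5.4
tool_pos: [0.5807, -0.088, 0.0649]
tcp_rot: [-2.464, -1.947, 0.001]
wrist_force: [1.2, 0.3, 0.7]
width: -0.0
```

```bash
python3 st.py; python3 - <<'E'
from workcell import read_camera
import cv2
from h import *
c=read_camera("wrist");cv2.imwrite("pics/wrist2.png",c["pixels"][:,:,::-1])
E
```

```text
5.4 [ 0.5807 -0.088   0.0649] [1.2  0.35 0.68] -0.00012275056218051097 q [-0.193  0.257  1.943  0.     0.942 -1.531]
xang 76.63383244738816 z [-6.e-04  3.e-04 -1.e+00]
[ 0.0497  0.0005 -0.0251]
[-0.0005  0.0007 -0.0251]
[-0.0503  0.0006 -0.0251]
[-0.1001  0.0008 -0.0251]
```

View pics/wrist2.png

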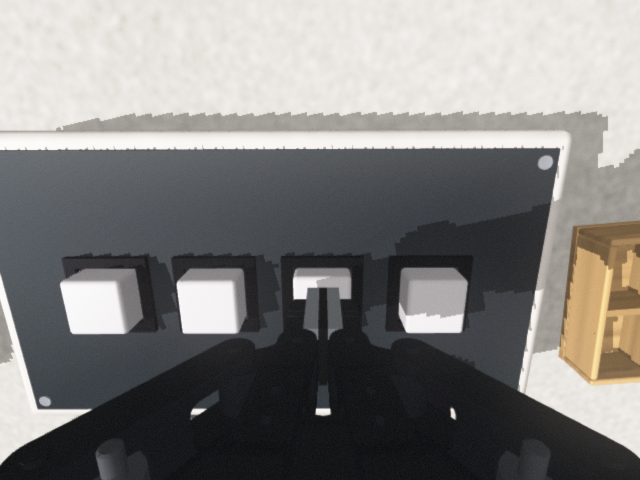

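The wrist view shows the tip at (323,290) over key 2 at (322,285), with key 1 up at (432,300). Continuing down.

>>> arm_command:
  rows:
    - {"delta_rot": [0, 0, 0], "gripper": 0, "xyz": [0, 0, 0.001]}
    - {"delta_rot": [0, 0, 0], "gripper": 0, "xyz": [0, 0, 0.001]}
    - {"delta_rot": [0, 0, 0], "gripper": 0, "xyz": [0, 0, 0.0005]}
    - {"delta_rot": [0, 0, 0], "gripper": 0, "xyz": [0, 0, 0]}

```text
time: 5.85
tool_pos: [0.5808, -0.0884, 0.0627]
tcp_rot: [-2.465, -1.947, 0.0]
wrist_force: [-0.5, 0.3, 0.1]
width: 0.001
```

>>> arm_command:
  rows:
    - {"delta_rot": [0, 0, 0], "gripper": 0, "xyz": [0, 0, 0.0005]}
    - {"delta_rot": [0, 0, 0], "gripper": 0, "xyz": [0, 0, 0]}

```text
time: 6.05
tool_pos: [0.5808, -0.0886, 0.0623]
tcp_rot: [-2.465, -1.947, 0.0]
wrist_force: [-0.1, -0.2, 0.3]
width: -0.002
```

>>> arm_command:
  rows:
    - {"delta_rot": [0, 0, 0], "gripper": 0, "xyz": [0, 0, 0.0005]}
    - {"delta_rot": [0, 0, 0], "gripper": 0, "xyz": [0, 0, 0]}

```text
time: 6.25
tool_pos: [0.5808, -0.0886, 0.0617]
tcp_rot: [-2.465, -1.947, 0.0]
wrist_force: [0.8, -0.6, -0.5]
width: -0.004
```

>>> arm_command:
  rows:
    - {"delta_rot": [0, 0, 0], "gripper": 0, "xyz": [0, 0, 0.0003]}
    - {"delta_rot": [0, 0, 0], "gripper": 0, "xyz": [0, 0, 0]}

```text
time: 6.45
tool_pos: [0.5808, -0.0886, 0.0616]
tcp_rot: [2.465, 1.947, -0.0]
wrist_force: [-0.8, -0.3, 0.5]
width: 0.005
```

>>> arm_command:
  rows:
    - {"delta_rot": [0, 0, 0], "gripper": 0, "xyz": [0, 0, 0.0003]}
    - {"delta_rot": [0, 0, 0], "gripper": 0, "xyz": [0, 0, 0]}

```text
time: 6.65
tool_pos: [0.5808, -0.0886, 0.0615]
tcp_rot: [2.465, 1.947, -0.0]
wrist_force: [-1.0, -0.7, 2.6]
width: -0.004
```

>>> arm_command:
  rows:
    - {"delta_rot": [0, 0, 0], "gripper": 0, "xyz": [0, 0, 0.0002]}
    - {"delta_rot": [0, 0, 0], "gripper": 0, "xyz": [0, 0, 0]}

```text
time: 6.85
tool_pos: [0.5808, -0.0886, 0.0613]
tcp_rot: [2.465, 1.947, -0.0]
wrist_force: [-2.6, -0.1, 5.8]
width: 0.001
```

Key 2 is tapped lightly: about 5.8 N and essentially no travel. On to key 3.

>>> arm_command:
  rows:
    - {"delta_rot": [0, 0, 0], "gripper": 0, "xyz": [0, 0, -0.01]}
    - {"delta_rot": [0, 0, 0], "gripper": 0, "xyz": [-0.003, 0, -0.01]}
    - {"delta_rot": [0, 0, 0], "gripper": 0, "xyz": [-0.016, 0, 0]}
    - {"delta_rot": [0, 0, 0], "gripper": 0, "xyz": [-0.018, 0.0005, 0]}
    - {"delta_rot": [0, 0, 0], "gripper": 0, "xyz": [-0.013, 0, 0]}
    - {"delta_rot": [0, 0, 0], "gripper": 0, "xyz": [0, 0, 0.006]}
    - {"delta_rot": [0, 0, 0], "gripper": 0, "xyz": [0, 0, 0.005]}
    - {"delta_rot": [0, 0, 0], "gripper": 0, "xyz": [0, 0, 0.001]}
    - {"delta_rot": [0, 0, 0], "gripper": 0, "xyz": [0, 0, 0]}
    - {"delta_rot": [0, 0, 0], "gripper": 0, "xyz": [0, 0, 0]}

```text
time: 7.85
tool_pos: [0.5697, -0.1368, 0.0688]
tcp_rot: [-2.464, -1.948, 0.0]
wrist_force: [-1.0, -0.7, 0.5]
width: -0.002
```

```bash
python3 st.py; python3 - <<'E'
from workcell import read_camera
import cv2
from h import *
c=read_camera("wrist");cv2.imwrite("pics/wrist3.png",c["pixels"][:,:,::-1])
E
```

```text
7.85 [ 0.5697 -0.1368  0.0688] [-0.98 -0.71  0.5 ] -0.0016033200606990286 q [-0.278  0.25   1.944  0.     0.948 -1.616]
xang 76.64749451530048 z [-4.e-04  2.e-04 -1.e+00]
[ 0.0997 -0.0001 -0.0212]
[ 0.0494  0.0001 -0.0212]
[-0.0003  0.     -0.0212]
[-0.0501  0.0002 -0.0212]
```

View pics/wrist3.png

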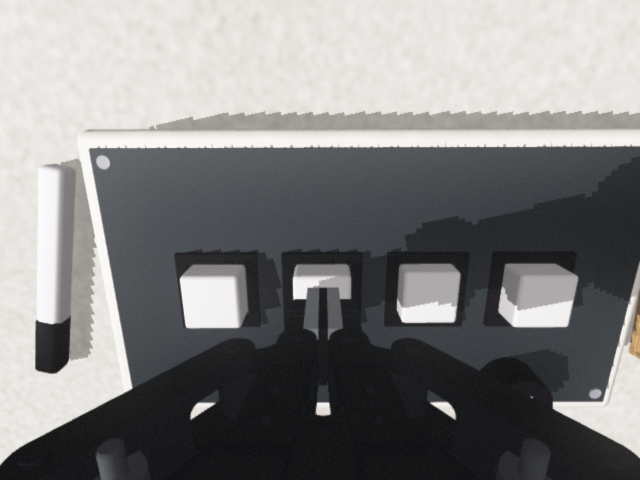

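The tip is over key 3 at (322,285). Key 2 at (429,293) is still low and key 1 at (538,295) is up.

>>> arm_command:
  rows:
    - {"delta_rot": [0, 0, 0], "gripper": 0, "xyz": [0, 0, 0.001]}
    - {"delta_rot": [0, 0, 0], "gripper": 0, "xyz": [0, 0, 0.001]}
    - {"delta_rot": [0, 0, 0], "gripper": 0, "xyz": [0, 0, 0.0003]}
    - {"delta_rot": [0, 0, 0], "gripper": 0, "xyz": [0, 0, 0]}

```text
time: 8.3
tool_pos: [0.5697, -0.1373, 0.0666]
tcp_rot: [-2.465, -1.947, 0.0]
wrist_force: [0.1, -0.2, -0.2]
width: -0.002
```

>>> arm_command:
  rows:
    - {"delta_rot": [0, 0, 0], "gripper": 0, "xyz": [0, 0, 0.0005]}
    - {"delta_rot": [0, 0, 0], "gripper": 0, "xyz": [0, 0, 0]}

```text
time: 8.5
tool_pos: [0.5697, -0.1373, 0.0661]
tcp_rot: [-2.465, -1.947, 0.0]
wrist_force: [-0.3, 0.0, -0.5]
width: -0.001
```

>>> arm_command:
  rows:
    - {"delta_rot": [0, 0, 0], "gripper": 0, "xyz": [0, 0, 0.0005]}
    - {"delta_rot": [0, 0, 0], "gripper": 0, "xyz": [0, 0, 0]}

```text
time: 8.7
tool_pos: [0.5697, -0.1373, 0.0661]
tcp_rot: [-2.465, -1.947, 0.0]
wrist_force: [-2.4, -0.1, 2.9]
width: -0.001
```

>>> arm_command:
  rows:
    - {"delta_rot": [0, 0, 0], "gripper": 0, "xyz": [0, 0, 0.0005]}
    - {"delta_rot": [0, 0, 0], "gripper": 0, "xyz": [0, 0, 0]}

```text
time: 8.9
tool_pos: [0.5698, -0.1373, 0.0655]
tcp_rot: [2.465, 1.947, 0.0]
wrist_force: [-2.9, 1.4, 3.7]
width: 0.002
```

Key 3 is tapped (about 3.7 N, 0.5 mm). On to key 4.

>>> arm_command:
  rows:
    - {"delta_rot": [0, 0, 0], "gripper": 0, "xyz": [0, 0, -0.008]}
    - {"delta_rot": [0, 0, 0], "gripper": 0, "xyz": [-0.003, 0, -0.007]}
    - {"delta_rot": [0, 0, 0], "gripper": 0, "xyz": [-0.016, 0, 0]}
    - {"delta_rot": [0, 0, 0], "gripper": 0, "xyz": [-0.018, 0, 0]}
    - {"delta_rot": [0, 0, 0], "gripper": 0, "xyz": [-0.013, 0, 0]}
    - {"delta_rot": [0, 0, 0], "gripper": 0, "xyz": [0, 0, 0.006]}
    - {"delta_rot": [0, 0, 0], "gripper": 0, "xyz": [0, 0, 0.005]}
    - {"delta_rot": [0, 0, 0], "gripper": 0, "xyz": [0, 0, 0.001]}
    - {"delta_rot": [0, 0, 0], "gripper": 0, "xyz": [0, 0, 0]}
    - {"delta_rot": [0, 0, 0], "gripper": 0, "xyz": [0, 0, 0]}

```text
time: 9.9
tool_pos: [0.5582, -0.1854, 0.068]
tcp_rot: [-2.464, -1.948, 0.0]
wrist_force: [0.0, 1.1, -1.0]
width: -0.002
```

```bash
python3 st.py
```

```text
9.9 [ 0.5582 -0.1854  0.068 ] [ 0.03  1.09 -1.03] -0.0016444671569471453 q [-0.363  0.254  1.94   0.     0.948 -1.701]
xang 76.6478147099551 z [-3.e-04  2.e-04 -1.e+00]
[ 0.1496 -0.     -0.022 ]
[ 0.0994  0.0002 -0.022 ]
[ 0.0497  0.     -0.022 ]
[-0.0001  0.0003 -0.022 ]
```

>>> arm_command:
  rows:
    - {"delta_rot": [0, 0, 0], "gripper": 0, "xyz": [0, 0, 0.001]}
    - {"delta_rot": [0, 0, 0], "gripper": 0, "xyz": [0, 0, 0.0005]}
    - {"delta_rot": [0, 0, 0], "gripper": 0, "xyz": [0, 0, 0]}

```text
time: 10.2
tool_pos: [0.5582, -0.1858, 0.0667]
tcp_rot: [2.465, 1.947, 0.0]
wrist_force: [0.3, -0.1, -0.3]
width: 0.001
```

>>> arm_command:
  rows:
    - {"delta_rot": [0, 0, 0], "gripper": 0, "xyz": [0, 0, 0.0005]}
    - {"delta_rot": [0, 0, 0], "gripper": 0, "xyz": [0, 0, 0]}

```text
time: 10.4
tool_pos: [0.5581, -0.1859, 0.0662]
tcp_rot: [-2.465, -1.947, 0.0]
wrist_force: [-0.6, 0.6, -0.1]
width: 0.005
```

>>> arm_command:
  rows:
    - {"delta_rot": [0, 0, 0], "gripper": 0, "xyz": [0, 0, 0.0005]}
    - {"delta_rot": [0, 0, 0], "gripper": 0, "xyz": [0, 0, 0]}

```text
time: 10.6
tool_pos: [0.5582, -0.186, 0.0661]
tcp_rot: [2.465, 1.947, 0.0]
wrist_force: [-1.4, 0.5, 3.8]
width: 0.003
```

>>> arm_command:
  rows:
    - {"delta_rot": [0, 0, 0], "gripper": 0, "xyz": [0, 0, 0.0005]}
    - {"delta_rot": [0, 0, 0], "gripper": 0, "xyz": [0, 0, 0]}

```text
time: 10.8
tool_pos: [0.5582, -0.186, 0.0655]
tcp_rot: [2.465, 1.947, 0.0]
wrist_force: [-1.8, 0.7, 4.4]
width: -0.001
```

Key 4 is tapped (4.4 N, 0.5 mm). Back to key 2, crossing well above key 3.

>>> arm_command:
  rows:
    - {"delta_rot": [0, 0, 0], "gripper": 0, "xyz": [0, 0, -0.01]}
    - {"delta_rot": [0, 0, 0], "gripper": 0, "xyz": [0, 0, -0.015]}
    - {"delta_rot": [0, 0, 0], "gripper": 0, "xyz": [0.012, 0, -0.005]}
    - {"delta_rot": [0, 0, 0], "gripper": 0, "xyz": [0.025, 0, 0]}
    - {"delta_rot": [0, 0, 0], "gripper": 0, "xyz": [0.03, 0, 0]}
    - {"delta_rot": [0, 0, 0], "gripper": 0, "xyz": [0.022, 0, 0]}
    - {"delta_rot": [0, 0, 0], "gripper": 0, "xyz": [0.01, 0, 0]}
    - {"delta_rot": [0, 0, 0], "gripper": 0, "xyz": [0.0005, 0, 0.01]}
    - {"delta_rot": [0, 0, 0], "gripper": 0, "xyz": [0, 0, 0.01]}
    - {"delta_rot": [0, 0, 0], "gripper": 0, "xyz": [0, 0, 0.005]}
    - {"delta_rot": [0, 0, 0], "gripper": 0, "xyz": [0, 0, 0]}
    - {"delta_rot": [0, 0, 0], "gripper": 0, "xyz": [0, 0, 0]}

```text
time: 12.0
tool_pos: [0.5807, -0.0899, 0.0696]
tcp_rot: [-2.466, -1.945, 0.001]
wrist_force: [0.7, 0.1, 0.6]
width: -0.001
```

```bash
python3 st.py; python3 - <<'E'
from workcell import read_camera
import cv2
from h import *
c=read_camera("wrist");cv2.imwrite("pics/wrist4.png",c["pixels"][:,:,::-1])
E
```

```text
12.0 [ 0.5807 -0.0899  0.0696] [0.7  0.07 0.6 ] -0.0011164601253285129 q [-0.196  0.252  1.939 -0.     0.951 -1.532]
xang 76.53960079297721 z [-1.e-03  1.e-04 -1.e+00]
[ 0.0515 -0.     -0.0204]
[ 0.0013  0.0003 -0.0204]
[-0.0485  0.0002 -0.0204]
[-0.0983  0.0005 -0.0204]
```

View pics/wrist4.png

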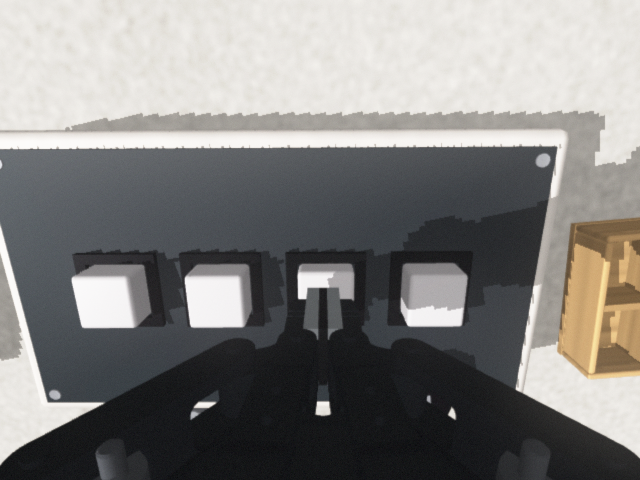

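The tip is over key 2 at (325,285), which is still latched. Keys 3, 4 and 1 are up. Pressing now.

>>> arm_command:
  rows:
    - {"delta_rot": [0, 0, 0], "gripper": 0, "xyz": [0.001, 0, 0.004]}
    - {"delta_rot": [0, 0, 0], "gripper": 0, "xyz": [0, 0, 0.003]}
    - {"delta_rot": [0, 0, 0], "gripper": 0, "xyz": [0, 0, 0.001]}
    - {"delta_rot": [0, 0, 0], "gripper": 0, "xyz": [0, 0, 0.001]}
    - {"delta_rot": [0, 0, 0], "gripper": 0, "xyz": [0, 0, 0.001]}
    - {"delta_rot": [0, 0, 0], "gripper": 0, "xyz": [0, 0, 0.0005]}
    - {"delta_rot": [0, 0, 0], "gripper": 0, "xyz": [0, 0, 0]}

```text
time: 12.75
tool_pos: [0.5812, -0.0882, 0.0604]
tcp_rot: [-2.465, -1.947, 0.001]
wrist_force: [-3.5, 0.1, 6.0]
width: -0.005
```

>>> arm_command:
  rows:
    - {"delta_rot": [0, 0, 0], "gripper": 0, "xyz": [0, 0, 0.001]}
    - {"delta_rot": [0, 0, 0], "gripper": 0, "xyz": [0, 0, 0.001]}
    - {"delta_rot": [0, 0, 0], "gripper": 0, "xyz": [0, 0, 0]}

```text
time: 13.05
tool_pos: [0.5812, -0.0882, 0.0586]
tcp_rot: [-2.465, -1.947, 0.001]
wrist_force: [-4.7, 0.6, 8.0]
width: 0.001
```

>>> arm_command:
  rows:
    - {"delta_rot": [0, 0, 0], "gripper": 0, "xyz": [0, 0, -0.003]}
    - {"delta_rot": [0, 0, 0], "gripper": 0, "xyz": [0, 0, -0.005]}
    - {"delta_rot": [0, 0, 0], "gripper": 0, "xyz": [0, 0, -0.01]}
    - {"delta_rot": [0, 0, 0], "gripper": 0, "xyz": [0, 0, -0.03]}
    - {"delta_rot": [0, 0, 0], "gripper": 0, "xyz": [0, 0, -0.04]}
    - {"delta_rot": [0, 0, 0], "gripper": 0, "xyz": [0, 0, -0.04]}
    - {"delta_rot": [0, 0, 0], "gripper": 0, "xyz": [0, -0.03, -0.03]}
    - {"delta_rot": [0, 0, 0], "gripper": 0, "xyz": [0, -0.03, -0.02]}
    - {"delta_rot": [0, 0, 0], "gripper": 0, "xyz": [0, -0.02, 0]}
    - {"delta_rot": [0, 0, 0], "gripper": 0, "xyz": [0, 0, 0]}
    - {"delta_rot": [0, 0, 0], "gripper": 0, "xyz": [0, 0, 0]}

```text
time: 14.15
tool_pos: [0.5039, -0.0696, 0.2361]
tcp_rot: [2.464, 1.947, 0.002]
wrist_force: [-1.0, 1.1, -0.7]
width: -0.003
```

```bash
python3 st.py | head -1; python3 - <<'E'
from workcell import bot, read_camera
from h import *
for n in("scene","side"):
    c=read_camera(n);cv2.imwrite(f"pics/{n}5.png",c["pixels"][:,:,::-1])
    im=c["pixels"];Z=c["range_z"];v,u=np.mgrid[:480,:640]
    P=unproj(c,u.ravel().astype(float),v.ravel().astype(float),Z.ravel()).reshape(480,640,3)
    for k in [(.5927,-.0398),(.5813,-.0887),(.5697,-.1371),(.5584,-.1856)]:
        m=(np.hypot(P[...,0]-k[0],P[...,1]-k[1])<0.01)&(Z>0)&(P[...,2]<.09)
        print(n,k,m.sum(),np.median(P[m][:,2]) if m.any() else None)
E
```

```text
14.15 [ 0.5039 -0.0696  0.2361] [-1.01  1.1  -0.68] -0.002916402706478515 q [-0.186 -0.058  1.948 -0.     1.25  -1.523]
scene (0.5927, -0.0398) 58 0.06680192898997006
scene (0.5813, -0.0887) 63 0.0664721411228939
scene (0.5697, -0.1371) 57 0.06617724200532116
scene (0.5584, -0.1856) 52 0.06619626689870067
side (0.5927, -0.0398) 120 0.06674715988223864
side (0.5813, -0.0887) 135 0.06669969640649048
side (0.5697, -0.1371) 162 0.06679795284948056
side (0.5584, -0.1856) 200 0.06662020957530213
```

View pics/side5.png

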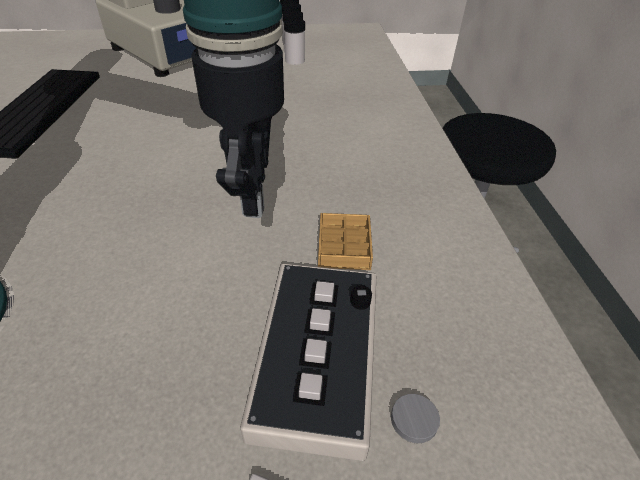

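View pics/scene5.png

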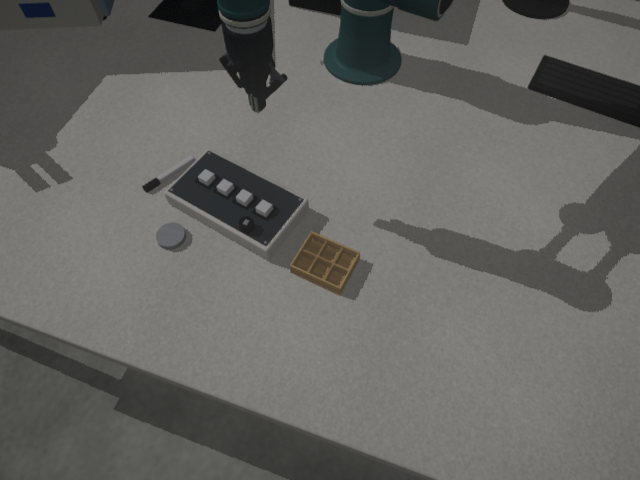

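All four keys now read 66–67 mm, so they are up. The specimen (side 361,296; scene 246,223), tray, disc and marker are where they started. The gripper hangs clear, at (253,205) in the side view. Handing in.

```bash
python3 -c "
from workcell import bot
print(bot.finish_job())"
```

```text
the job is handed in; nothing more can be done
None
```

The job is done and handed in after about 14 s of robot time. Key 2 was the latched one, and it is up again.

- **Taps:** I tapped keys 1 to 4 from left to right with the shut fingertips, reading about 4.7, 5.8, 3.7 and 4.4 N. Each key moved about 0.5 mm or less. The force readings are noisy by about ±1 N. Key 2's 5.8 N was slightly above the 5.5 N at which it starts to give, but it barely moved and stayed latched.
- **Press:** After all four taps I pressed key 2 about 3 mm below its latched height, at 8.0 N, and withdrew straight up.
- **Last checks:** The depth readings from both cameras put all four key tops at 66.2–66.8 mm, so all are up; key 2 had read about 61.8 mm at the start. By eye, the specimen, tray, disc and marker had not moved. The gripper was well clear of everything. No check failed or disagreed.

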